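# Move a tested plug-in module from the test dock to the instrument frame

## Task

The module in the test dock has passed its test: pry it free by swinging both of the dock's ejector levers fully outward, lift it out and stand it upright on the bare bench top. Then take it again by its narrow ends, lower it into the empty middle bay of the instrument frame and swing both of that bay's levers fully inward, so that the module is drawn fully home and latched. Do not let it topple, and leave the other things on the bench where they are.

Things in the scene. Friction and masses are not known exactly. Their poses are not given: they have to be found in the camera images.
- module: plug-in module: upright case 60 mm long (its y), 34 mm thick (its x), 80 mm high, about 0.4 kg, aluminium with black foot and black top panel, cooling slots on the two broad faces; at each narrow end a steel lug (8 mm thick, 8 mm high, 6 to 14 mm above the underside) sticks out 11 mm. Origin at the centre of its underside, z up; both ways round are alike. It stands by itself on the bench
- dock: test dock: fixed grey base plate (118 x 122 mm) with one bay that holds the module at the start, and a white housing 38 mm high behind the bay (its own +x side). Origin on the bench under the middle of the bay, module length along y. Guide posts 64 mm high hug the module's narrow ends, so in the dock it can be gripped only on its broad faces
- frame: instrument frame: fixed grey chassis 156 x 122 mm, three bays along its x at 46 mm pitch. The outer two hold fixed, latched modules, tops 96 mm above the bench: only 12 mm is free at either broad face of a module in the empty middle bay. Origin on the bench under the middle bay, module length along y. Flared lips 63 mm up (at the ends 41 mm) catch 3 mm off-centre; 1.2 mm play a side
- dock_seat (a point): middle of the dock's bay, 15.5 mm above the bench: the module's origin when it is latched there. Axes as the dock's
- frame_seat (a point): middle of the frame's empty bay, 15.5 mm above the bench: the module's origin when it is fully home. Axes as the frame's. A sprung contact block (5 to 8 N) holds an unlatched module 2 mm higher, and open levers hold it about 8 mm higher; swinging the levers in draws it down
- dock_lever_left (a joint): ejector lever of the dock at its left (+y) end: steel jaw, black thumb paddle. 0 = upright, latched over the module's lug; grows as the paddle swings outward, away from the bay, to its stop at 0.60 rad. It stays where it is left (5 to 8 N moves it, if the fingers follow the paddle's arc). Hinge axis level, along the dock's x, 54 mm along y from the bay's middle, 23 mm above the bench
- dock_paddle_left (a point): centre of the thumb paddle (9 mm along y, 18 mm along x, 14 mm high) of the dock's left lever: 18.5 mm outboard of the hinge and 54 mm above it when latched (so 72.5 mm from the middle of the bay, 77 mm above the bench), 100 mm out and 57 mm up when fully open
- dock_lever_right (a joint): ejector lever of the dock at its right (-y) end: steel jaw, black thumb paddle. 0 = upright, latched over the module's lug; grows as the paddle swings outward, away from the bay, to its stop at 0.60 rad. It stays where it is left (5 to 8 N moves it, if the fingers follow the paddle's arc). Hinge axis level, along the dock's x, 54 mm along y from the bay's middle, 23 mm above the bench
- dock_paddle_right (a point): centre of the thumb paddle (9 mm along y, 18 mm along x, 14 mm high) of the dock's right lever: 18.5 mm outboard of the hinge and 54 mm above it when latched (so 72.5 mm from the middle of the bay, 77 mm above the bench), 100 mm out and 57 mm up when fully open
- frame_lever_left (a joint): ejector lever of the frame at its left (+y) end: steel jaw, black thumb paddle. 0 = upright, latched over the module's lug; grows as the paddle swings outward, away from the bay, to its stop at 0.60 rad. It stays where it is left (5 to 8 N moves it, if the fingers follow the paddle's arc). Hinge axis level, along the frame's x, 54 mm along y from the bay's middle, 23 mm above the bench
- frame_paddle_left (a point): centre of the thumb paddle (9 mm along y, 18 mm along x, 14 mm high) of the frame's left lever: 18.5 mm outboard of the hinge and 54 mm above it when latched (so 72.5 mm from the middle of the bay, 77 mm above the bench), 100 mm out and 57 mm up when fully open
- frame_lever_right (a joint): ejector lever of the frame at its right (-y) end: steel jaw, black thumb paddle. 0 = upright, latched over the module's lug; grows as the paddle swings outward, away from the bay, to its stop at 0.60 rad. It stays where it is left (5 to 8 N moves it, if the fingers follow the paddle's arc). Hinge axis level, along the frame's x, 54 mm along y from the bay's middle, 23 mm above the bench
- frame_paddle_right (a point): centre of the thumb paddle (9 mm along y, 18 mm along x, 14 mm high) of the frame's right lever: 18.5 mm outboard of the hinge and 54 mm above it when latched (so 72.5 mm from the middle of the bay, 77 mm above the bench), 100 mm out and 57 mm up when fully open
- timer: white bench timer, 64 x 64 x 19 mm; a bystander, loose, to be left alone; origin at the centre of its underside
- amber_bottle: small amber bottle, 38 mm across, 82 mm high; a bystander, loose, to be left alone; origin at the centre of its underside
- petri_dish: clear petri dish, 91 mm across, 14 mm high; a bystander, loose, to be left alone; origin at the centre of its underside
- screwdriver: thin green-handled screwdriver, 132 mm, lying on the bench; a bystander, loose, to be left alone; origin at the centre of its underside
- forceps: steel forceps lying flat, 119 mm long; a bystander, loose, to be left alone; origin at the centre of its underside

How it is judged:
By the outcome, as a careful person would: the job done as asked, in the order asked, and still so for the second after the job is handed in, with the robot touching nothing.
It also fails if it takes over 72 s, if anything falls off the work surface, if the arm or the gripper's body presses on something with over 40 N, if the wrist force passes 120 N, or if a joint passes its speed limit or range.

## Robot

A 6-joint arm with a two-finger parallel gripper is mounted at the origin on a cart in front of the work surface, level with it; the furniture and walls round the work are solid. World frame = base frame: x ahead of the robot, y to its left, z up, the work surface at z = 0. Lengths are in m, angles in rad, forces in N, time in s.
With the tool pointing down it reaches from about 0.375 to 0.975 m from the base axis. Payload 3.8 kg.
Tool frame: the origin (TCP) lies on the centre line of the jaws, within the pads' length; the fingertips stand 17 mm ahead of it and the grasp point (between the pads) lies 2 mm behind it; z points along the fingers, y is the line along which they close (so a half turn about z gives the same grasp; the last joint's range is limited). The gripper opens to 88 mm and grips with 3 to 60 N. Pads are 18 mm wide; open, the fingers measure 123 mm over their backs; the gripper's body (75 mm by 187 mm) begins 45 mm behind the grasp point.
Start: joints at [1.119, 0.264, 1.604, -0, 1.274, -0.037], TCP at [0.272, 0.618, 0.256] pointing down, gripper open.
Joint ranges: [-2.63, 2.63], [-0.94, 2.18], [0.31, 2.57], [-1.31, 4.45], [0, 2.66], [-2.55, 2.55]. Speed limits (rad/s): [2.57, 2.57, 3.14, 3.14, 3.14, 3.14].

## Interface

Orientations are given as a unit quaternion [w, x, y, z].
In Python, from bench import ctrl gives the robot as it stands.
- The arm moves only by the tool move_arm, never from a script. Its argument "steps" is a list of rows, each a list of 6 numbers: the shift along the world's x, y, z each as a share of 40 mm, from -1 to 1, then the turn, a rotation vector about the world's x, y, z each as a share of 120 degrees, from -1 to 1. A call has 1 to 10 rows; each row shifts and turns the commanded pose from where the row before left it; what a row does not reach is not made up. A row lasts 1/12 s, in which the tool goes at most 41.7 mm and 7.16 degrees, less where a joint would pass 70% of its speed; a pose out of reach is approached as far as the arm can. A call with a number of a shift or a turn outside -1 to 1 is refused whole. A call with a gripper value outside its range is refused whole. "claw" is the closure, from -1 (fully open) to 1 (shut), set as the call begins (left out, the last holds). The fingers move at their own pace and stop on an object; "grip_force" is the grip in N (left out, the last holds). Time passes only in rows, so rows that do not move let the fingers close. It gives the time, the measured TCP pose, the force, the opening and the grip force at its end, in the units of the state.
- ctrl.read_state(): the state, without advancing time (a new reading comes with each control period).
- ctrl.capture(name): name is "scene" or "top" or "wrist"; returns the picture (480x640x3 uint8, red, green, blue); there is no depth.
- ctrl.camera_info(name): a dict with "fovy" (degrees; the focal length in pixels is half the picture's height over the tangent of half this angle, whatever the lens; pixels are square), "cx", "cy" (the principal point, pixels), "k1" (the pictures are not rectified: a ray, as slopes to the right and down, at radius r is drawn at 1 + k1 r^2 times it, then the intrinsics apply), "eye" and "rotation" of the camera in the world; the wrist camera has in their place "mount" (4x4, takes a point from camera to tool coordinates, whose origin is the TCP and whose axes are the flange's). Camera axes: x right, y down, z forward; pixel columns grow to the right and rows downward; lengths in m; the calibration is good to about 2 mm. A picture is of the moment at which its call begins: read the wrist's pose just before it. camera_info takes no time and is no camera call.
- ctrl.job_done(): hands the job in; it is judged then, once.
Trained networks look in the newest picture that a camera, given by its name, has taken for a name from the list of things; names that differ only in an ending like _2 or _b are one class to them, and where a whole thing is asked for, a point or a joint stands for the part that bears it (a point fixed in the world has none). Each returns a list of dicts, best first, with "score" (0 to 1); they miss things now and then, are a little off and sometimes report something else, mostly with a low value. They report only what shows in the picture. A call takes as long as a camera call.
- ctrl.recognise(camera, query): "at" ([column, row] in pixels, amid what is visible of it).
- ctrl.regions_of(camera, query): "mask" (480x640 bool, what is visible of it) and "at" ([column, row] in pixels, amid what is visible of it).
- ctrl.place_of(camera, query): "at" ([column, row] in pixels: a listed point, or the origin of a listed thing).
The state is a dict: "time": time; "qpos": joint angles; "qd": joint speeds; "joint_efforts": joint torques, N m; "tcp_pos": TCP position; "orientation": TCP orientation; "ft_force": force on the tool from outside, world axes, zero at the start; "wrist_torque": the same for the moment, N m; "gripper_width": finger opening in m; "grasp_force": force on a finger pad.
Only numpy, scipy, OpenCV 4.12 (cv2) and the standard library are available. Lean on these libraries where they do the work, as an engineer would, in place of code of your own. Each camera call takes 0.05 s, during which the arm holds its last target. There are 200 camera calls.

## Working session

There is one attempt and no reset: what is moved stays moved. The work goes in short steps, Python scripts to look and compute and a tool call to move; the robot and the scene stay as the last step left them, time stands still between calls to the robot, and variables do not carry over. Pictures are saved under pics/ and viewed, at most 10 in all, crops included, and the job is handed in when it is done.

Besides the shell and the picture viewer there is one more tool, called after "Call:" as name([rows], argument=value, ...), one row to a line, values as JSON. move_arm: Moves the arm, as the interface text tells. Its arguments: {"type":"object","properties":{"steps":{"type":"array"},"claw":{"type":"number"},"grip_force":{"type":"number"}},"required":["steps"]}

```bash
ls; mkdir -p pics; cat > h.py <<'E'
import numpy as np, cv2
from bench import ctrl
from scipy.spatial.transform import Rotation as R
def rot(q): return R.from_quat([q[1],q[2],q[3],q[0]]).as_matrix()
def cam(name):
    i=ctrl.camera_info(name); f=240/np.tan(np.radians(i['fovy'])/2)
    if 'mount' in i:
        s=ctrl.read_state(); T=np.eye(4); T[:3,:3]=rot(s['orientation']); T[:3,3]=s['tcp_pos']
        M=T@np.array(i['mount']); return f,i['cx'],i['cy'],i['k1'],M[:3,3],M[:3,:3]
    Rm=np.array(i['rotation']); Rm=Rm if Rm.shape==(3,3) else rot(Rm)
    return f,i['cx'],i['cy'],i['k1'],np.array(i['eye']),Rm
def ray(c,px):
    f,cx,cy,k,e,Rm=c; d=np.array([(px[0]-cx)/f,(px[1]-cy)/f]); u=d.copy()
    for _ in range(20): u=d/(1+k*(u@u))
    return e,Rm@np.array([u[0],u[1],1])
def at_z(c,px,z):
    e,d=ray(c,px); return e+d*(z-e[2])/d[2]
def proj(c,p):
    f,cx,cy,k,e,Rm=c; v=Rm.T@(np.asarray(p)-e); u=v[:2]/v[2]; u=u*(1+k*(u@u)); return np.array([cx+f*u[0],cy+f*u[1]])
E
cat > a.py <<'E'
from h import *
for n in ['scene','top']:
    im=ctrl.capture(n); cv2.imwrite(f'pics/{n}0.png',im[:,:,::-1]); c=cam(n); print(n,c[4].round(3),c[0])
    for q,z in [('module',.0155),('dock',0),('frame',0),('dock_seat',.0155),('frame_seat',.0155),('dock_paddle_left',.077),('dock_paddle_right',.077),('frame_paddle_left',.057),('frame_paddle_right',.057),('timer',0),('amber_bottle',0),('petri_dish',0),('screwdriver',0),('forceps',0)]:
        r=ctrl.place_of(n,q)[:2]
        print(q,[(round(x['score'],2),np.round(x['at']).tolist(),at_z(c,x['at'],z)[:2].round(3).tolist()) for x in r])
print(ctrl.read_state())
E
python3 a.py
```

```text
pics
scene [-0.35  -0.561  1.229] 610.6770785902754
module [(0.95, [206.0, 227.0], [0.5, 0.337])]
dock [(0.81, [204.0, 233.0], [0.491, 0.34])]
frame [(0.91, [391.0, 332.0], [0.473, -0.261])]
dock_seat [(0.55, [205.0, 225.0], [0.506, 0.346]), (0.3, [242.0, 285.0], [0.388, 0.126])]
frame_seat [(0.89, [390.0, 331.0], [0.466, -0.26])]
dock_paddle_left [(0.64, [197.0, 227.0], [0.444, 0.313]), (0.49, [390.0, 332.0], [0.421, -0.278])]
dock_paddle_right [(0.37, [213.0, 193.0], [0.573, 0.361])]
frame_paddle_left [(0.69, [203.0, 235.0], [0.444, 0.294]), (0.58, [365.0, 295.0], [0.499, -0.17])]
frame_paddle_right [(0.71, [205.0, 225.0], [0.477, 0.316]), (0.56, [426.0, 346.0], [0.443, -0.361])]
timer [(0.97, [217.0, 281.0], [0.372, 0.197]), (0.36, [213.0, 192.0], [0.638, 0.427])]
amber_bottle [(0.69, [238.0, 187.0], [0.696, 0.377])]
petri_dish [(0.69, [286.0, 204.0], [0.714, 0.212])]
screwdriver [(0.69, [239.0, 284.0], [0.396, 0.143])]
forceps [(0.49, [321.0, 234.0], [0.665, 0.06]), (0.27, [388.0, 332.0], [0.471, -0.254])]
top [0.33  0.019 1.158] 486.6790988904315
module [(0.75, [178.0, 251.0], [
[... 787 characters left out ...]
me': 1.5, 'qpos': array([ 1.11912706e+00,  2.63951069e-01,  1.60399499e+00,  1.45672535e-05,
        1.27374098e+00, -3.69026752e-02]), 'qd': array([-0.00185688,  0.00144195,  0.00157367,  0.00184474,  0.0001576 ,
        0.00089977]), 'joint_efforts': array([-3.60271797e-04, -5.02048123e+01, -3.57243812e+01,  7.28332135e-02,
        1.83821318e-02,  5.04714990e-05]), 'tcp_pos': array([0.27200151, 0.61775348, 0.25567398]), 'orientation': array([-1.81721366e-05,  2.05902060e-01,  9.78572603e-01, -4.41078804e-05]), 'ft_force': array([ 0.20591608, -0.20489689, -0.19162527]), 'wrist_torque': array([-0.02509058,  0.02486663,  0.0209168 ]), 'grasp_force': 0.0, 'gripper_width': 0.08818599354857425}
```

View pics/top0.png

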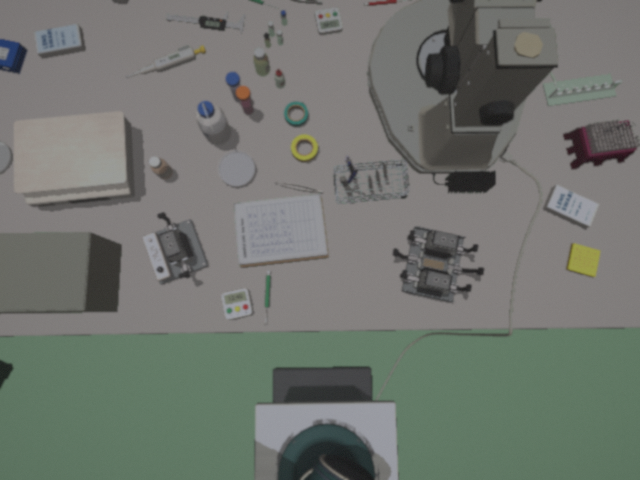

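```bash
python3 - <<'E'
import cv2
im=cv2.imread('pics/scene0.png'); a=cv2.resize(im[150:350,130:330],(600,600),interpolation=3)
cv2.imwrite('pics/s1.png',a)
E
```

```text
(no output)
```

View pics/s1.png

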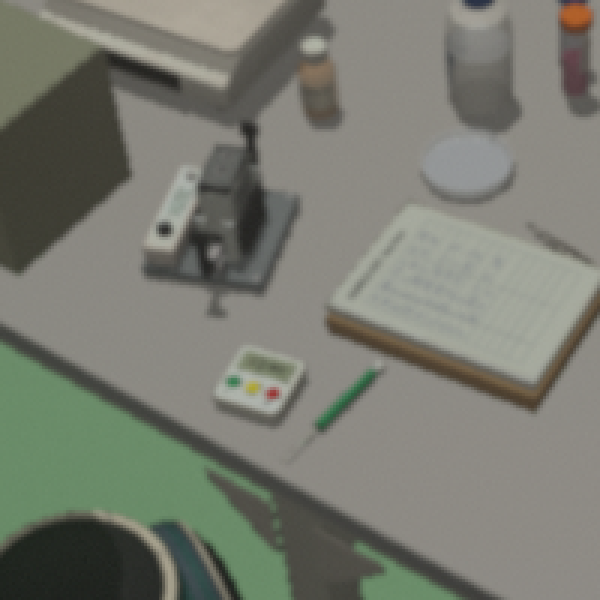

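The picture shows the dock at about (175,250), with its white housing on the +y side. Its latched paddles are near (163,217) and (193,280). The frame is at (434,265), with its middle levers open at (397,253) and (478,272). I'll move above the dock for a close look.

Call:
move_arm([
  [0.5,-0.7,0.3,0,0,0.0375],
  [0.5,-0.7,0.3,0,0,0.0375],
  [0.5,-0.7,0.3,0,0,0.0375],
  [0.5,-0.7,0.2,0,0,0.0375],
  [0.5,-0.7,0,0,0,0.0375],
  [0.5,-0.7,0,0,0,0.0375],
  [0.5,-0.7,0,0,0,0.0375],
  [0.5,-0.7,0,0,0,0.0375],
  [0.5,-0.7,0,0,0,0.0375],
  [0.5,-0.7,0,0,0,0.0375],
], claw=1)

```text
time: 2.33
tcp_pos: [0.4727, 0.3363, 0.3]
orientation: [0.0, -0.186, 0.983, 0.0]
ft_force: [0.7, 0.8, 0.3]
gripper_width: 0.0235
grasp_force: 0.0
```

```bash
cat > w.py <<'E'
from h import *
import sys
def look(name,qs,file=None):
    s=ctrl.read_state(); c=cam(name); im=ctrl.capture(name)
    if file: cv2.imwrite(file,im[:,:,::-1])
    print('t',s['time'],s['tcp_pos'].round(4),'eye',c[4].round(3))
    for q,z in qs:
        r=ctrl.place_of(name,q)[:3]
        print(q,[(round(x['score'],2),np.round(x['at']).tolist(),at_z(c,x['at'],z)[:2].round(4).tolist()) for x in r])
    return c
E
python3 - <<'E'
from w import *
print(np.round(ctrl.camera_info('wrist')['mount'],3))
c=look('wrist',[('module',.0155),('dock',0),('dock_seat',.0155),('dock_paddle_left',.077),('dock_paddle_right',.077)],'pics/w1.png')
for p in [(.5,.338,.0155),(.43,.313,.077),(.57,.365,.077)]: print(proj(c,p).round())
E
```

```text
[[-0.001 -0.947 -0.322  0.084]
 [ 1.    -0.001 -0.001 -0.001]
 [ 0.    -0.322  0.947 -0.129]
 [ 0.     0.     0.     1.   ]]
t 2.3333 [0.4727 0.3363 0.3   ] eye [0.395 0.305 0.429]
module [(0.67, [302.0, 222.0], [0.5078, 0.334])]
dock []
dock_seat []
dock_paddle_left [(0.6, [305.0, 160.0], [0.4377, 0.3121])]
dock_paddle_right []
[309. 217.]
[310. 152.]
[308. 308.]
```

View pics/w1.png

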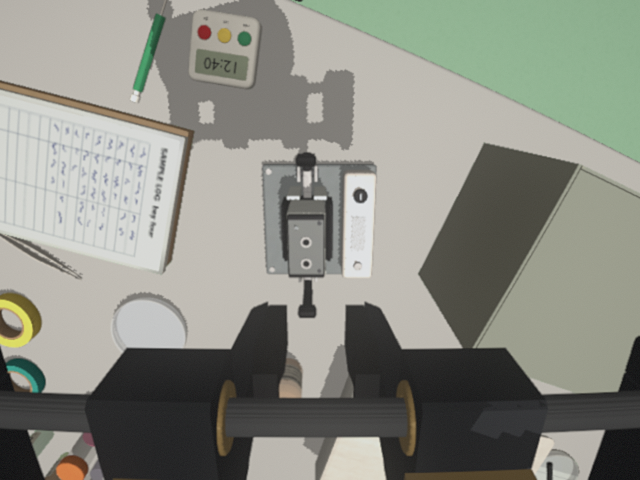

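The dock is seen close up: paddles at (306,159) and (307,311), the module's top panel between them, and the housing to the right.

```bash
python3 - <<'E'
from w import *
c=cam('wrist')
L=at_z(c,(306,158),.082);Rr=at_z(c,(307,311),.08)
print('L',L,'R',Rr,np.linalg.norm(L-Rr),(L+Rr)/2, np.degrees(np.arctan2(-(L-Rr)[0],(L-Rr)[1])))
T=[at_z(c,p,.0955) for p in [(289,219),(325,219),(325,276),(289,276)]]
for t in T: print('top',t.round(4))
print(np.mean(T,0))
T=[at_z(c,p,.008) for p in [(264,162),(377,162),(372,278),(263,275)]]
for t in T: print('base',t.round(4))
H=[at_z(c,p,.038) for p in [(346,173),(377,173),(373,277),(343,277)]]
for t in H: print('hous',t.round(4))
E
```

```text
L [0.43412849 0.3142844  0.082     ] R [0.57019065 0.36676366 0.08      ] 0.145845749156497 [0.50215957 0.34052403 0.081     ] 111.09166005393885
top [0.4858 0.3187 0.0955]
top [0.4747 0.3473 0.0955]
top [0.5237 0.3667 0.0955]
top [0.5353 0.3367 0.0955]
[0.50490211 0.34234844 0.0955    ]
base [0.4621 0.2767 0.008 ]
base [0.42   0.3854 0.008 ]
base [0.5409 0.4328 0.008 ]
base [0.582  0.3165 0.008 ]
hous [0.4387 0.3562 0.038 ]
hous [0.4278 0.3841 0.038 ]
hous [0.529  0.4244 0.038 ]
hous [0.5404 0.395  0.038 ]
```

Call:
move_arm([
  [-0.2,-0.16,-0.8,0,0,0],
  [-0.2,-0.17,-0.85,0,0,0],
  [0,0,-0.9,0,0,0],
  [0,0,-0.9,0,0,0],
  [0,0,-0.9,0,0,0],
  [0,0,-0.7,0,0,0],
  [0,0,-0.2,0,0,0],
  [0,0,0,0,0,0],
], claw=1)

```text
time: 3.3
tcp_pos: [0.4532, 0.3244, 0.0868]
orientation: [-0.003, -0.185, 0.983, -0.001]
ft_force: [-0.2, 0.3, 0.3]
gripper_width: 0.0003
grasp_force: 0.0
```

```bash
python3 - <<'E'
from w import *
s=ctrl.read_state(); print(s['ft_force'].round(2),s['tcp_pos'])
im=ctrl.capture('wrist'); cv2.imwrite('pics/w2.png',im[:,:,::-1])
E
```

```text
[-0.21  0.31  0.35] [0.45320671 0.3243602  0.08681048]
```

View pics/w2.png

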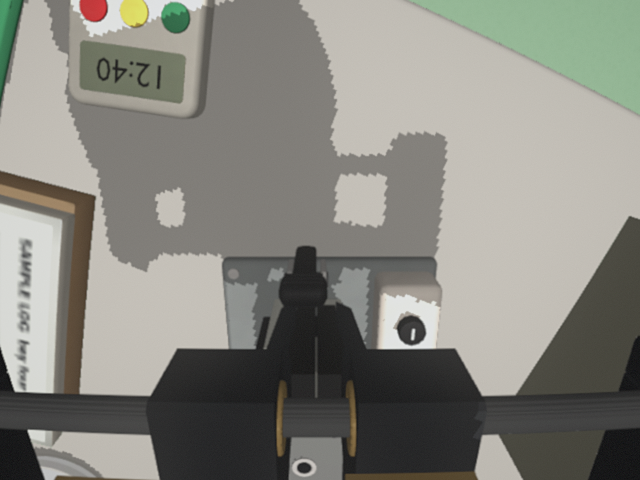

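The finger tip is in the gap, with the paddle just ahead at (303,275). I'll push it out along its arc.

Call:
move_arm([
  [-0.117,-0.045,0.05,0,0,0],
  [-0.117,-0.045,0,0,0,0],
  [-0.117,-0.045,0,0,0,0],
  [-0.117,-0.045,-0.05,0,0,0],
  [-0.117,-0.045,-0.07,0,0,0],
  [-0.117,-0.045,-0.08,0,0,0],
  [-0.094,-0.036,-0.06,0,0,0],
  [-0.06,-0.025,-0.04,0,0,0],
  [0,0,0,0,0,0],
])

```text
time: 4.1
tcp_pos: [0.4243, 0.3129, 0.0823]
orientation: [0.004, -0.184, 0.983, 0.002]
ft_force: [5.3, 3.3, -0.6]
gripper_width: 0.0011
grasp_force: 2.3
```

```bash
python3 - <<'E'
from w import *
s=ctrl.read_state(); print(s['ft_force'].round(2),s['tcp_pos'])
im=ctrl.capture('wrist'); cv2.imwrite('pics/w3.png',im[:,:,::-1])
c=cam('wrist')
for r in ctrl.place_of('wrist','dock_paddle_left'): print(r['score'],r['at'],at_z(c,r['at'],.057))
o=np.array([.503,.341,0]);y=np.array([-.933,-.36,0])
for p in [(72.5,.077),(92,.066),(100,.057)]: print(proj(c,o+y*p[0]/1000+[0,0,p[1]]))
E
```

```text
[ 5.34  3.34 -0.57] [0.42431812 0.31292363 0.0823027 ]
[312.12522706 363.37251851]
[312.24811626 305.89820721]
[312.37514222 278.42818524]
```

View pics/w3.png

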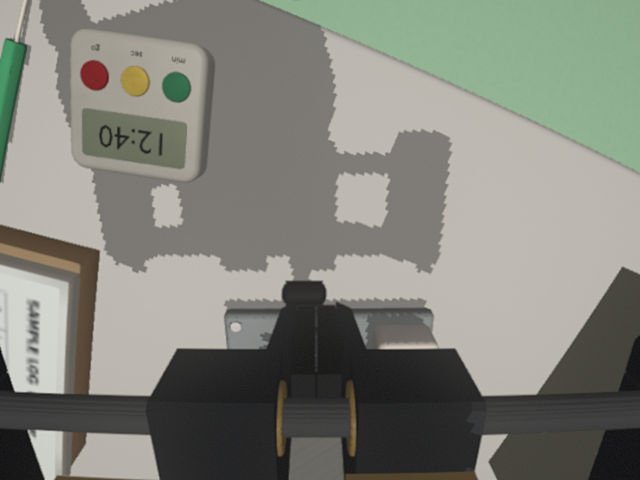

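The lever is mostly open, with the paddle at (304,293), about 96 mm out. I'll push to the stop.

Call:
move_arm([
  [-0.07,-0.027,-0.04,0,0,0],
  [-0.07,-0.027,-0.04,0,0,0],
  [-0.05,-0.02,0,0,0,0],
  [0,0,0,0,0,0],
  [0,0,0,0,0,0],
])

```text
time: 4.62
tcp_pos: [0.4193, 0.3112, 0.0805]
orientation: [0.007, -0.184, 0.983, 0.002]
ft_force: [8.6, 3.8, -1.1]
gripper_width: 0.0006
grasp_force: 3.9
```

```bash
python3 - <<'E'
from w import *
s=ctrl.read_state(); d=s['tcp_pos']-[.503,.341,0]; print(s['ft_force'].round(2),s['tcp_pos'],d@[-.933,-.36,0])
E
```

```text
[ 8.63  3.77 -1.1 ] [0.41925885 0.31117318 0.0804677 ] 0.08886815197320226
```

Call:
move_arm([
  [-0.09,-0.035,-0.04,0,0,0],
  [0,0,-0.04,0,0,0],
  [0,0,0,0,0,0],
  [0,0,0,0,0,0],
])

```text
time: 4.95
tcp_pos: [0.4189, 0.3112, 0.0798]
orientation: [0.01, -0.185, 0.983, 0.003]
ft_force: [12.4, 4.2, 6.2]
gripper_width: 0.0005
grasp_force: 7.1
```

The stop is reached: force is rising without motion. Now the right lever.

Call:
move_arm([
  [0.25,0.09,0.3,0,0,0],
  [0,0,0.9,0,0,0],
  [0,0,0.9,0,0,0],
  [0.75,0.27,0,0,0,0],
  [0.8,0.28,0,0,0,0],
  [0.8,0.29,0,0,0,0],
  [0.8,0.29,0,0,0,0],
  [0,0,0,0,0,0],
  [0,0,0,0,0,0],
])

```text
time: 5.7
tcp_pos: [0.5475, 0.3559, 0.158]
orientation: [0.0, -0.184, 0.983, 0.0]
ft_force: [-0.5, -0.7, 0.0]
gripper_width: 0.0005
grasp_force: 0.0
```

```bash
python3 - <<'E'
from w import *
s=ctrl.read_state(); d=s['tcp_pos']-[.503,.341,0]; print(s['ft_force'].round(2),s['tcp_pos'],d@[-.933,-.36,0],d@[-.36,.933,0])
c=cam('wrist'); im=ctrl.capture('wrist'); cv2.imwrite('pics/w4.png',im[:,:,::-1])
for q,z in (('module',.02),('dock_paddle_left',.057),('dock_paddle_right',.077),('dock_lever_left',.04)):
  for r in ctrl.place_of('wrist',q): print(q,r['score'],r['at'],at_z(c,r['at'],z))
E
```

```text
[-0.46 -0.72  0.  ] [0.54748753 0.3559068  0.15795232] -0.04687331472798101 -0.0021074716775001355
module 0.64 [312.3, 169.7] [0.50642333 0.33677707 0.02      ]
dock_paddle_right 0.83 [318.3, 308.4] [0.5719422  0.36614353 0.077     ]Traceback (most recent call last):
  File "<stdin>", line 5, in <module>
ValueError: it knows: amber_bottle, dock, dock_paddle_left, dock_paddle_right, dock_seat, forceps, frame, frame_paddle_left, frame_paddle_right, frame_seat, module, petri_dish, screwdriver, timer
```

View pics/w4.png

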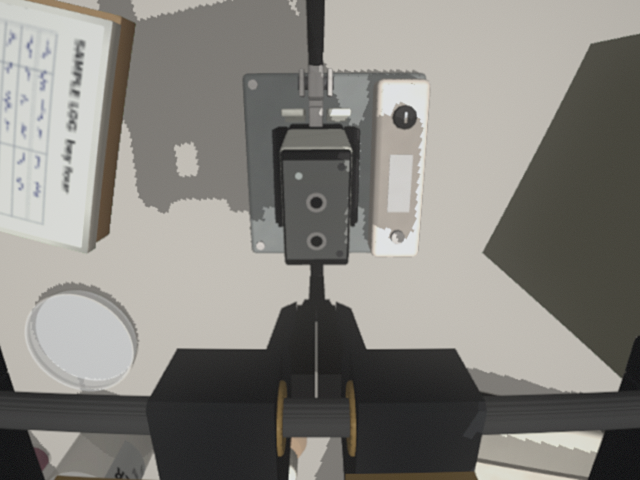

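The left lever is fully open. The right paddle sits at about (.572,.366). I'll descend and push it outward.

Call:
move_arm([
  [0.09,0.045,-0.6,0,0,0],
  [0,0,-0.6,0,0,0],
  [0,0,-0.45,0,0,0],
  [0,0,-0.05,0,0,0],
  [0.117,0.045,0,0,0,0],
  [0.117,0.045,0,0,0,0],
  [0.117,0.045,0,0,0,0],
  [0.117,0.045,-0.05,0,0,0],
  [0.117,0.045,-0.07,0,0,0],
  [0.117,0.045,-0.08,0,0,0],
])

```text
time: 6.73
tcp_pos: [0.5762, 0.368, 0.0811]
orientation: [-0.003, -0.184, 0.983, -0.0]
ft_force: [-7.7, -0.9, 0.8]
gripper_width: 0.0004
grasp_force: 5.2
```

Call:
move_arm([
  [0.117,0.045,-0.06,0,0,0],
  [0.117,0.045,-0.06,0,0,0],
  [0.07,0.027,0,0,0,0],
  [0,0,0,0,0,0],
  [0,0,0,0,0,0],
])

```text
time: 7.15
tcp_pos: [0.5846, 0.3713, 0.0735]
orientation: [-0.007, -0.184, 0.983, -0.001]
ft_force: [-11.3, -2.8, -1.3]
gripper_width: 0.0005
grasp_force: 5.7
```

```bash
python3 - <<'E'
from w import *
s=ctrl.read_state(); d=s['tcp_pos']-[.503,.341,0]; print(s['ft_force'].round(2),s['tcp_pos'],d@[-.933,-.36,0],d@[-.36,.933,0])
E
```

```text
[-11.3   -2.82  -1.33] [0.58462683 0.37126794 0.07353326] -0.0870542936901114 -0.0011456754469645822
```

Call:
move_arm([
  [0.09,0.035,0.02,0,0,0],
  [0,0,0,0,0,0],
  [0,0,0,0,0,0],
])

```text
time: 7.4
tcp_pos: [0.5854, 0.3713, 0.0733]
orientation: [-0.01, -0.184, 0.983, -0.002]
ft_force: [-17.1, -4.4, -0.2]
gripper_width: 0.0007
grasp_force: 15.2
```

Call:
move_arm([
  [-0.2,-0.08,0.2,0,0,0],
  [-0.1,-0.04,1,0,0,0],
  [-0.1,-0.04,1,0,0,0],
  [-0.6,-0.22,0.6,0,0,0],
  [-0.6,-0.22,0,0,0,0],
  [-0.5,-0.2,0,0,0,0],
  [0,0,0,0,0,0],
  [0,0,0,0,0,0],
  [0,0,0,0,0,0],
], claw=-1, grip_force=25)

```text
time: 8.15
tcp_pos: [0.5111, 0.343, 0.1904]
orientation: [0.001, -0.184, 0.983, 0.0]
ft_force: [0.7, 0.8, -0.6]
gripper_width: 0.0584
grasp_force: 0.0
```

```bash
python3 - <<'E'
from w import *
s=ctrl.read_state(); d=s['tcp_pos']-[.503,.341,0]; print(s['ft_force'].round(2),s['tcp_pos'],d@[-.933,-.36,0],d@[-.36,.933,0],s['gripper_width'])
c=cam('wrist'); im=ctrl.capture('wrist'); cv2.imwrite('pics/w5.png',im[:,:,::-1])
for q,z in (('module',.023),('dock_paddle_left',.057),('dock_paddle_right',.057),('dock_seat',.0155)):
  for r in ctrl.place_of('wrist',q): print(q,r['score'],r['at'],at_z(c,r['at'],z))
E
```

```text
[ 0.7   0.83 -0.56] [0.51114158 0.34297552 0.19041558] -0.008307281241981088 -0.0010878050853603879 0.05836259200988706
module 0.88 [310.2, 215.3] [0.50713991 0.33612163 0.023     ]
dock_paddle_left 0.88 [315.7, 68.1] [0.41175952 0.3036082  0.057     ]
dock_paddle_left 0.58 [315.8, 357.1] [0.60103263 0.37707019 0.057     ]
dock_paddle_right 0.85 [315.6, 356.4] [0.60050053 0.37670055 0.057     ]
dock_paddle_right 0.35 [310.2, 68.4] [0.41311627 0.30057771 0.057     ]
```

View pics/w5.png

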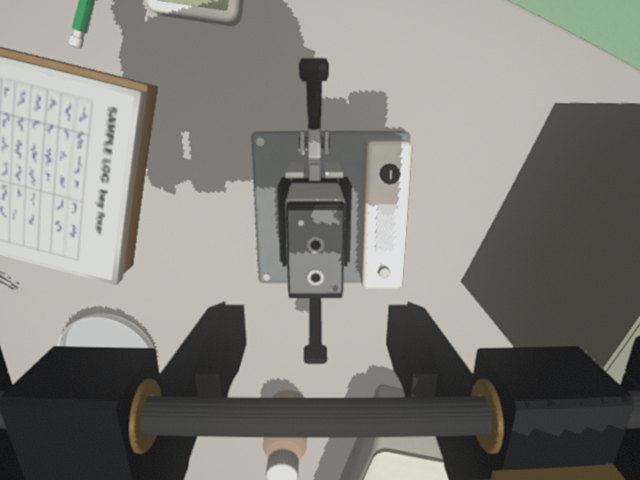

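Both levers are out, with paddles at (315,68) and (315,356). The module is centred at about (.505,.341). I'll grip it on the broad faces, above the lips.

Call:
move_arm([
  [-0.08,-0.025,-0.3,0,0,0],
  [-0.07,-0.025,-0.7,0,0,0],
  [0,0,-0.7,0,0,0],
  [0,0,-0.6,0,0,0],
  [0,0,-0.3,0,0,0],
  [0,0,0,0,0,0],
  [0,0,0,0,0,0],
], claw=-1)

```text
time: 8.98
tcp_pos: [0.5035, 0.3401, 0.0843]
orientation: [-0.001, -0.184, 0.983, -0.0]
ft_force: [0.5, 0.6, 0.5]
gripper_width: 0.0883
grasp_force: 0.0
```

Call:
move_arm([
  [0,0,0,0,0,0],
  [0,0,0,0,0,0],
  [0,0,0,0,0,0],
  [0,0,0,0,0,0],
  [0,0,0,0,0,0],
  [0,0,0,0,0,0],
  [0,0,0,0,0,0],
  [0,0,0,0,0,0],
], claw=1, grip_force=30)

```text
time: 9.65
tcp_pos: [0.504, 0.3404, 0.0854]
orientation: [0.0, -0.184, 0.983, 0.0]
ft_force: [0.3, -0.0, 0.8]
gripper_width: 0.0368
grasp_force: 0.0
```

Call:
move_arm([
  [0,0,0,0,0,0],
  [0,0,0,0,0,0],
  [0,0,0,0,0,0],
  [0,0,0,0,0,0],
])

```text
time: 9.98
tcp_pos: [0.5041, 0.3402, 0.0854]
orientation: [0.0, -0.184, 0.983, -0.0]
ft_force: [1.1, -2.9, 1.4]
gripper_width: 0.0336
grasp_force: 29.8
```

Call:
move_arm([
  [0,0,0.1,0,0,0],
  [0,0,0.2,0,0,0],
  [0,0,0.3,0,0,0],
  [0,0,0.5,0,0,0],
  [0,0,0.5,0,0,0],
  [0,0,0.5,0,0,0],
  [0,0,0.5,0,0,0],
  [0,0,0.5,0,0,0],
  [0,0,0,0,0,0],
])

```text
time: 10.73
tcp_pos: [0.5064, 0.3423, 0.2156]
orientation: [0.004, -0.184, 0.983, 0.002]
ft_force: [0.9, 0.6, -2.6]
gripper_width: 0.0337
grasp_force: 29.8
```

The module is lifted and held. I'll carry it to bare bench at about (.43,-.075).

Call:
move_arm([
  [-0.1,-0.2,0,0,0,0],
  [-0.15,-0.5,0,0,0,0],
  [-0.2,-0.8,0,0,0,0],
  [-0.2,-0.9,0,0,0,0],
  [-0.2,-0.9,0,0,0,0],
  [-0.2,-0.9,0,0,0,0],
  [-0.2,-0.9,0,0,0,0],
  [-0.2,-0.9,0,0,0,0],
  [-0.2,-0.9,0,0,0,0],
  [-0.15,-0.9,0,0,0,0],
])

```text
time: 11.57
tcp_pos: [0.4291, 0.0269, 0.2072]
orientation: [-0.002, -0.185, 0.983, 0.0]
ft_force: [0.1, 0.6, -3.0]
gripper_width: 0.0339
grasp_force: 29.8
```

Call:
move_arm([
  [-0.1,-0.9,0,0,0,0],
  [0,-0.8,0,0,0,0],
  [0,-0.5,0,0,0,0],
  [0,-0.3,-0.3,0,0,0],
  [0,0,-0.7,0,0,0],
  [0,0,-0.8,0,0,0],
  [0,0,-0.7,0,0,0],
  [0,0,-0.4,0,0,0],
  [0,0,0,0,0,0],
  [0,0,0,0,0,0],
])

```text
time: 12.4
tcp_pos: [0.4254, -0.0711, 0.0913]
orientation: [-0.002, -0.184, 0.983, 0.001]
ft_force: [1.1, -0.6, -2.8]
gripper_width: 0.0341
grasp_force: 29.8
```

```bash
python3 - <<'E'
from w import *
s=ctrl.read_state(); print(s['ft_force'].round(2),s['tcp_pos'],s['qpos'].round(2),s['orientation'])
c=cam('top'); im=ctrl.capture('top'); cv2.imwrite('pics/t2.png',cv2.resize(im[150:330,230:510,::-1],None,fx=2.8,fy=2.8,interpolation=3))
for q,z in (('frame_paddle_left',.057),('frame_paddle_right',.057),('frame',0),('frame_seat',.0155)):
  for r in ctrl.place_of('top',q): print(q,r['score'],r['at'],at_z(c,r['at'],z))
E
```

```text
[ 1.14 -0.62 -2.8 ] [ 0.42541722 -0.07111552  0.09131898] [-0.22 -0.03  2.26  0.    0.91 -2.16] [-0.00246095 -0.18417438  0.98288991  0.00108169]
frame_paddle_right 0.59 [479.4, 270.8] [ 0.44059792 -0.35482829  0.057     ]
frame 0.67 [432.3, 262.6] [ 0.46726059 -0.26226883  0.        ]
frame_seat 0.64 [431.7, 264.9] [ 0.45997086 -0.2567917   0.0155    ]
```

View pics/t2.png

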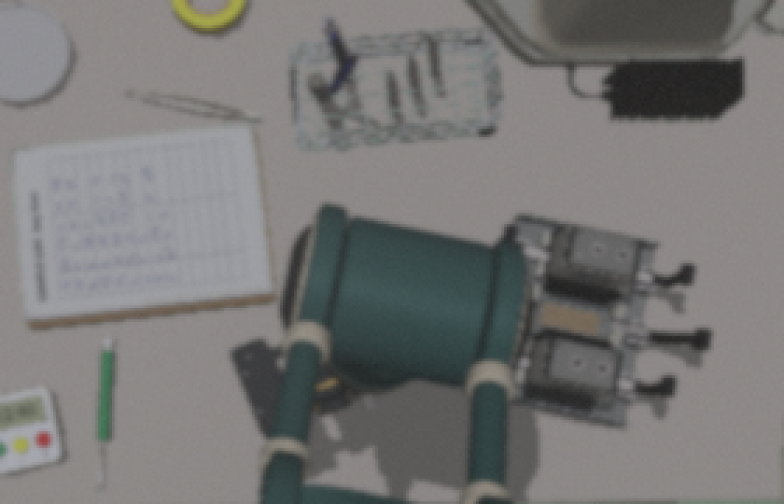

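The target spot is clear; the arm hides it, but the frame and clipboard are away from it. Lowering.

Call:
move_arm([
  [0,0,-0.3,0,0,0],
  [0,0,-0.2,0,0,0],
  [0,0,-0.1,0,0,0],
  [0,0,-0.05,0,0,0],
  [0,0,0,0,0,0],
  [0,0,0,0,0,0],
])

```text
time: 13.15
tcp_pos: [0.4281, -0.0715, 0.0674]
orientation: [-0.0, -0.184, 0.983, 0.0]
ft_force: [-0.2, -0.8, -4.1]
gripper_width: 0.034
grasp_force: 29.8
```

Call:
move_arm([
  [0,0,-0.03,0,0,0],
  [0,0,-0.03,0,0,0],
  [0,0,0,0,0,0],
  [0,0,0,0,0,0],
])

```text
time: 13.48
tcp_pos: [0.4281, -0.0716, 0.065]
orientation: [0.0, -0.184, 0.983, -0.0]
ft_force: [0.1, -0.5, -4.0]
gripper_width: 0.0338
grasp_force: 29.8
```

Call:
move_arm([
  [0,0,-0.03,0,0,0],
  [0,0,-0.03,0,0,0],
  [0,0,0,0,0,0],
  [0,0,0,0,0,0],
])

```text
time: 13.82
tcp_pos: [0.428, -0.0715, 0.0624]
orientation: [-0.0, -0.184, 0.983, 0.0]
ft_force: [0.7, -0.3, -3.6]
gripper_width: 0.0337
grasp_force: 29.8
```

Call:
move_arm([
  [0,0,-0.03,0,0,0],
  [0,0,0,0,0,0],
  [0,0,0,0,0,0],
])

```text
time: 14.07
tcp_pos: [0.4283, -0.0718, 0.0621]
orientation: [0.0, -0.184, 0.983, -0.0]
ft_force: [-3.9, -0.6, 6.1]
gripper_width: 0.0337
grasp_force: 29.8
```

Contact with the bench at TCP .0622. Releasing, then rising.

Call:
move_arm([
  [0,0,0.02,0,0,0],
  [0,0,0,0,0,0],
  [0,0,0,0,0,0],
  [0,0,0,0,0,0],
  [0,0,0,0,0,0],
  [0,0,0,0,0,0],
  [0,0,0,0,0,0],
], claw=-1)

```text
time: 14.65
tcp_pos: [0.428, -0.0716, 0.062]
orientation: [-0.0, -0.184, 0.983, 0.0]
ft_force: [0.6, 0.5, 0.8]
gripper_width: 0.0784
grasp_force: 0.0
```

Call:
move_arm([
  [0,0,0.2,0,0,0],
  [0,0,0.6,0,0,0],
  [0,0,0.8,0,0,0],
  [0,0,0.8,0,0,0],
  [0,0,0.6,0,0,0],
  [0,0,0,0,0,0],
  [0,0,0,0,0,0],
])

```text
time: 15.23
tcp_pos: [0.4294, -0.0719, 0.1843]
orientation: [0.002, -0.184, 0.983, -0.001]
ft_force: [0.2, 0.2, -0.1]
gripper_width: 0.0879
grasp_force: 0.0
```

```bash
python3 - <<'E'
from w import *
s=ctrl.read_state(); print(s['ft_force'].round(2),s['tcp_pos'],s['qpos'].round(2),s['orientation'],s['gripper_width'])
c=cam('wrist'); im=ctrl.capture('wrist'); cv2.imwrite('pics/w6.png',im[:,:,::-1])
for q,z in (('module',.0),):
  for r in ctrl.place_of('wrist',q): print(q,r['score'],r['at'],at_z(c,r['at'],z))
E
```

```text
[ 0.2   0.15 -0.14] [ 0.4294156  -0.07186773  0.18429515] [-0.22 -0.15  2.17 -0.    1.11 -2.16] [ 2.17821500e-03 -1.84251027e-01  9.82876352e-01 -9.43521657e-04] 0.08792731353956727
module 0.82 [315.7, 219.7] [ 0.43184955 -0.07236779  0.        ]
```

View pics/w6.png

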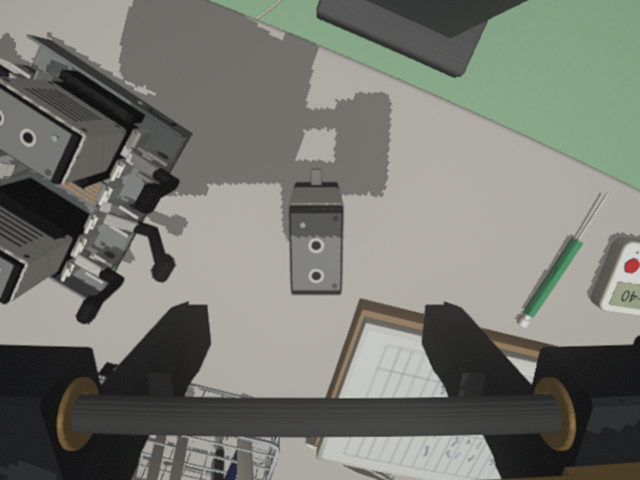

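The module stands upright with its origin near (.4295,-.072). I'll look at the frame from above before regrasping.

Call:
move_arm([
  [0,-0.5,0.5,0,0,-0.055],
  [0,-0.9,0.6,0,0,-0.055],
  [0,-0.9,0.6,0,0,-0.055],
  [0,-0.9,0.5,0,0,-0.055],
  [0,-0.9,0,0,0,-0.055],
  [0,-0.5,0,0,0,-0.028],
  [0,0,0,0,0,0],
  [0,0,0,0,0,0],
  [0,0,0,0,0,0],
])

```text
time: 16.08
tcp_pos: [0.4271, -0.2518, 0.2663]
orientation: [-0.002, 0.131, 0.991, 0.001]
ft_force: [0.5, 0.2, 0.0]
gripper_width: 0.088
grasp_force: 0.0
```

```bash
python3 - <<'E'
from w import *
s=ctrl.read_state(); print(s['tcp_pos'],s['orientation'])
c=look('wrist',[('frame_paddle_left',.057),('frame_paddle_right',.057),('frame',0),('frame_seat',.0155)],'pics/w7.png')
E
```

```text
[ 0.42713826 -0.25179505  0.26631693] [-0.00171013  0.13122597  0.99135034  0.00114763]
t 16.0833 [ 0.4271 -0.2518  0.2663] eye [ 0.347 -0.231  0.395]
frame_paddle_left [(0.68, [430.0, 249.0], [0.4868, -0.1624])]
frame_paddle_right [(0.62, [205.0, 253.0], [0.4381, -0.3578])]
frame [(0.95, [316.0, 231.0], [0.4611, -0.2605])]
frame_seat [(0.75, [313.0, 236.0], [0.4609, -0.2641])]
```

View pics/w7.png

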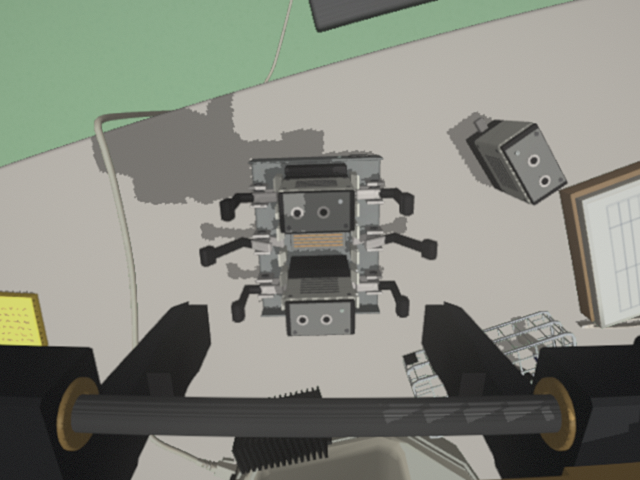

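The frame is seen: its open middle paddles are at (430,249) and (207,254), and the neighbour module tops are centred near (317,212) and (320,317).

```bash
python3 - <<'E'
from w import *
c=cam('wrist'); im=cv2.cvtColor(cv2.imread('pics/w7.png'),cv2.COLOR_BGR2GRAY)
def blob(x0,y0,x1,y1,t=50):
    m=im[y0:y1,x0:x1]<t; v,u=np.nonzero(m); return np.array([u.mean()+x0,v.mean()+y0]),m.sum()
P={}
for n,b in dict(ML=(418,238,440,262),MR=(198,242,217,268),NL=(398,190,416,218),NR=(218,194,236,222),FL=(396,294,412,320),FR=(230,294,247,324)).items():
    p,k=blob(*b); z=.059 if n[0]=='M' else .079; P[n]=at_z(c,p,z); print(n,p.round(1),k,P[n].round(4))
for a in 'MNF':
    d=P[a+'L']-P[a+'R']; print(a,((P[a+'L']+P[a+'R'])/2).round(4),np.linalg.norm(d),np.degrees(np.arctan2(d[1],d[0]))-90)
N=(P['NL']+P['NR'])/2;F=(P['FL']+P['FR'])/2;d=F-N
print('mid NF',((N+F)/2).round(4),np.linalg.norm(d),np.degrees(np.arctan2(d[1],d[0])))
for p in [(317,212),(320,317.5)]: print(at_z(c,p,.0955))
E
```

```text
ML [424.2 244.9] 20 [ 0.4832 -0.1674  0.059 ]
MR [209.  254.5] 185 [ 0.4421 -0.3549  0.059 ]
NL [400.9 196.8] 33 [ 0.4301 -0.182   0.079 ]
NR [228. 208.] 279 [ 0.4028 -0.3189  0.079 ]
FL [399.5 301.7] 79 [ 0.5215 -0.2013  0.079 ]
FR [239.8 304.5] 131 [ 0.4877 -0.3373  0.079 ]
M [ 0.4627 -0.2611  0.059 ] 0.19201523152051353 -12.34158062872008
N [ 0.4164 -0.2505  0.079 ] 0.13953021213667638 -11.279264300325863
F [ 0.5046 -0.2693  0.079 ] 0.1400892593235717 -13.95981012496857
mid NF [ 0.4605 -0.2599  0.079 ] 0.09011361205200304 -12.062981458169888
[ 0.42075635 -0.24922691  0.0955    ]
[ 0.5093998  -0.27036937  0.0955    ]
```

Call:
move_arm([
  [0.5,0,-0.3,0,0,0],
  [0.6,0.3,-0.3,0,0,0],
  [0.5,0.3,0,0,0,0],
  [0,0,0,0,0,0],
  [0,0,0,0,0,0],
  [0,0,0,0,0,0],
])

```text
time: 16.83
tcp_pos: [0.4917, -0.2286, 0.2445]
orientation: [-0.0, 0.131, 0.991, -0.0]
ft_force: [-0.2, 0.2, -0.7]
gripper_width: 0.0882
grasp_force: 0.0
```

```bash
python3 - <<'E'
from w import *
for i in range(3): c=look('wrist',[('frame_paddle_left',.057),('frame_paddle_right',.057),('frame',0),('frame_seat',.0155),('module',0)],'pics/w8.png')
E
```

```text
t 16.8333 [ 0.4917 -0.2286  0.2445] eye [ 0.411 -0.207  0.373]
frame_paddle_left [(0.56, [399.0, 193.0], [0.4897, -0.1603])]
frame_paddle_right [(0.88, [148.0, 196.0], [0.4395, -0.3548])]
frame [(0.67, [273.0, 181.0], [0.463, -0.2627])]
frame_seat [(0.91, [271.0, 186.0], [0.4642, -0.2629])]
module [(0.55, [466.0, 92.0], [0.4304, -0.0759])]
t 17.1333 [ 0.4916 -0.2293  0.2447] eye [ 0.411 -0.208  0.373]
frame_paddle_left [(0.79, [396.0, 189.0], [0.4862, -0.1626])]
frame_paddle_right [(0.82, [147.0, 195.0], [0.4387, -0.3562])]
frame [(0.7, [277.0, 180.0], [0.4627, -0.2593])]
frame_seat [(0.57, [270.0, 185.0], [0.4637, -0.2642]), (0.22, [151.0, 196.0], [0.4442, -0.3722])]
module [(0.77, [468.0, 91.0], [0.4305, -0.0743]), (0.34, [275.0, 182.0], [0.464, -0.2618])]
t 17.4333 [ 0.492  -0.229   0.2444] eye [ 0.411 -0.207  0.373]
frame_paddle_left [(0.72, [395.0, 190.0], [0.4872, -0.163])]
frame_paddle_right [(0.86, [149.0, 198.0], [0.4418, -0.3551])]
frame [(0.97, [274.0, 181.0], [0.463, -0.2623])]
frame_seat [(0.85, [272.0, 183.0], [0.4624, -0.2623])]
module [(0.73, [466.0, 92.0], [0.431, -0.0761])]
```

Call:
move_arm([
  [-0.5,0,0.2,0,0,0],
  [-0.6,-0.6,0.2,0,0,0],
  [-0.8,-0.5,0,0,0,0],
  [-0.5,0,0,0,0,0],
  [0,0,0,0,0,0],
  [0,0,0,0,0,0],
  [0,0,0,0,0,0],
])

```text
time: 18.32
tcp_pos: [0.3967, -0.2729, 0.2605]
orientation: [0.001, 0.132, 0.991, -0.0]
ft_force: [1.0, -0.0, -0.8]
gripper_width: 0.0885
grasp_force: 0.0
```

```bash
python3 - <<'E'
from w import *
for i in range(3): c=look('wrist',[('frame_paddle_left',.057),('frame_paddle_right',.057),('frame',0),('frame_seat',.0155),('module',0)],'pics/w9.png')
E
```

```text
t 18.3167 [ 0.3967 -0.2729  0.2605] eye [ 0.316 -0.251  0.389]
frame_paddle_left [(0.56, [460.0, 276.0], [0.4874, -0.1635]), (0.35, [240.0, 279.0], [0.4389, -0.3547])]
frame_paddle_right [(0.91, [240.0, 280.0], [0.4401, -0.3559])]
frame [(0.66, [344.0, 254.0], [0.4612, -0.261])]
frame_seat []
module [(0.74, [516.0, 180.0], [0.43, -0.0791])]
t 18.6167 [ 0.3967 -0.2726  0.2602] eye [ 0.316 -0.251  0.389]
frame_paddle_left [(0.74, [460.0, 275.0], [0.4864, -0.1626])]
frame_paddle_right [(0.64, [241.0, 278.0], [0.4376, -0.3532])]
frame [(0.73, [343.0, 257.0], [0.4638, -0.2621])]
frame_seat [(0.71, [344.0, 263.0], [0.4639, -0.2622])]
module [(0.95, [517.0, 179.0], [0.4289, -0.0772])]
t 18.9167 [ 0.3961 -0.2728  0.2603] eye [ 0.316 -0.251  0.389]
frame_paddle_left [(0.56, [462.0, 278.0], [0.4889, -0.1623])]
frame_paddle_right [(0.86, [241.0, 280.0], [0.4386, -0.3545]), (0.34, [341.0, 256.0], [0.4404, -0.2622])]
frame [(0.74, [343.0, 256.0], [0.4622, -0.2619])]
frame_seat [(0.67, [346.0, 261.0], [0.4618, -0.26]), (0.18, [518.0, 181.0], [0.4264, -0.0833])]
module [(0.7, [517.0, 179.0], [0.4289, -0.0773])]
```

Call:
move_arm([
  [0.1,0.5,0,0,0,-0.0558],
  [0.1,0.7,0,0,0,-0.0558],
  [0.1,0.7,0,0,0,-0.0558],
  [0.1,0.7,0,0,0,-0.0558],
  [0.1,0.7,0,0,0,-0.0558],
  [0.1,0.7,-0.6,0,0,-0.0558],
  [0.1,0.7,-0.7,0,0,-0.0558],
  [0.1,0.33,-0.7,0,0,-0.0558],
  [0,0,0,0,0,0],
  [0,0,0,0,0,0],
], claw=-1)

```text
time: 20.05
tcp_pos: [0.4267, -0.0711, 0.1791]
orientation: [-0.002, 0.562, 0.827, -0.001]
ft_force: [0.5, -1.3, 0.9]
gripper_width: 0.0883
grasp_force: 0.0
```

```bash
cat > st.py <<'E'
from w import *
s=ctrl.read_state(); M=rot(s['orientation']); print(s['time'],s['tcp_pos'].round(4),'yang',np.degrees(np.arctan2(M[1,1],M[0,1])).round(2),'tilt',M[:2,2].round(4),'F',s['ft_force'].round(1),'T',s['wrist_torque'].round(2),s['gripper_width'],s['grasp_force'])
E
python3 st.py
```

```text
20.05 [ 0.4267 -0.0711  0.1791] yang 21.61 tilt [-0.0038  0.0004] F [ 0.5 -1.3  0.9] T [-0.07  0.01  0.04] 0.08829660569758725 0.0
```

Call:
move_arm([
  [0.03,-0.01,-0.5,0,0,-0.002],
  [0,0,-0.8,0,0,0],
  [0,0,-0.8,0,0,0],
  [0,0,-0.7,0,0,0],
  [0,0,-0.4,0,0,0],
  [0,0,-0.15,0,0,0],
  [0,0,0,0,0,0],
  [0,0,0,0,0,0],
  [0,0,0,0,0,0],
])

```text
time: 20.8
tcp_pos: [0.4313, -0.073, 0.0484]
orientation: [0.002, 0.566, 0.824, 0.001]
ft_force: [-0.4, -0.6, -0.7]
gripper_width: 0.0877
grasp_force: 0.0
```

```bash
python3 st.py
```

```text
20.8 [ 0.4313 -0.073   0.0484] yang 21.07 tilt [ 0.0038 -0.001 ] F [-0.4 -0.6 -0.7] T [-0.07 -0.04 -0.03] 0.08772710144415521 0.0
```

Call:
move_arm([
  [0,0,-0.03,0,0,0],
  [0,0,0,0,0,0],
  [0,0,0,0,0,0],
  [0,0,0,0,0,0],
])

```text
time: 21.13
tcp_pos: [0.4296, -0.0721, 0.0456]
orientation: [0.0, 0.566, 0.825, 0.0]
ft_force: [0.0, 0.2, -0.4]
gripper_width: 0.0883
grasp_force: 0.0
```

```bash
python3 st.py
```

```text
21.1333 [ 0.4296 -0.0721  0.0456] yang 21.08 tilt [ 0.0009 -0.0002] F [ 0.   0.2 -0.4] T [-0.02  0.05 -0.04] 0.08827947747427883 0.0
```

Call:
move_arm([
  [-0.01,0.02,0,0,0,0.001],
  [0,0,0,0,0,0],
  [0,0,0,0,0,0],
  [0,0,0,0,0,0],
  [0,0,0,0,0,0],
  [0,0,0,0,0,0],
  [0,0,0,0,0,0],
  [0,0,0,0,0,0],
], claw=1, grip_force=30)

```text
time: 21.8
tcp_pos: [0.4289, -0.0712, 0.0451]
orientation: [0.0, 0.565, 0.825, 0.0]
ft_force: [1.5, 1.0, -1.3]
gripper_width: 0.0596
grasp_force: 30.0
```

```bash
python3 st.py
```

```text
21.8 [ 0.4289 -0.0712  0.0451] yang 21.19 tilt [0.0001 0.0001] F [ 1.5  1.  -1.3] T [ 0.07 -0.08  0.01] 0.0596265040280131 29.999433062039316
```

Call:
move_arm([
  [0,0,0.2,0,0,0],
  [0,0,0.5,0,0,0],
  [0,0,0.8,0,0,0],
  [0,0,0.8,0,0,0],
  [0,0,0.7,0,0,0],
  [0,0,0.5,0,0,0],
])

```text
time: 22.3
tcp_pos: [0.4291, -0.0714, 0.1878]
orientation: [0.001, 0.565, 0.825, 0.0]
ft_force: [0.5, -0.3, -2.9]
gripper_width: 0.0598
grasp_force: 30.0
```

Call:
move_arm([
  [0.107,-0.4,0,0,0,0.0571],
  [0.107,-0.6,0,0,0,0.0571],
  [0.107,-0.7,0,0,0,0.0571],
  [0.107,-0.7,0,0,0,0.0571],
  [0.107,-0.7,0,0,0,0.0571],
  [0.107,-0.7,0,0,0,0.0571],
  [0.107,-0.6,0,0,0,0.0571],
  [0.107,-0.35,0,0,0,0.0571],
  [0,0,0,0,0,0],
  [0,0,0,0,0,0],
])

```text
time: 23.13
tcp_pos: [0.4623, -0.2614, 0.1846]
orientation: [-0.001, 0.124, 0.992, 0.001]
ft_force: [-1.1, 0.1, -2.9]
gripper_width: 0.0594
grasp_force: 30.0
```

Call:
move_arm([
  [0,0,0,0,0,0],
  [0,0,0,0,0,0],
  [0,0,0,0,0,0],
])

```text
time: 23.38
tcp_pos: [0.4627, -0.2602, 0.185]
orientation: [-0.0, 0.122, 0.993, 0.0]
ft_force: [-0.4, -0.2, -4.1]
gripper_width: 0.0598
grasp_force: 30.0
```

```bash
python3 st.py
```

```text
23.3833 [ 0.4627 -0.2602  0.185 ] yang 76.0 tilt [-0.0006  0.0005] F [-0.4 -0.2 -4.1] T [ 0.02 -0.02  0.02] 0.059837633740908676 29.99957526102662
```

Call:
move_arm([
  [0,0,-0.3,0,0,0],
  [0,0,-0.6,0,0,0],
  [0,0,-0.5,0,0,0],
  [0,0,-0.3,0,0,0],
  [0,0,-0.15,0,0,0],
  [0,0,0,0,0,0],
  [0,0,0,0,0,0],
  [0,0,0,0,0,0],
])

```text
time: 24.05
tcp_pos: [0.464, -0.2618, 0.1123]
orientation: [0.001, 0.122, 0.993, -0.0]
ft_force: [-0.7, 0.3, -3.3]
gripper_width: 0.06
grasp_force: 30.0
```

```bash
python3 st.py
```

```text
24.05 [ 0.464  -0.2618  0.1123] yang 76.0 tilt [ 0.0018 -0.0011] F [-0.7  0.3 -3.3] T [ 0.02 -0.07  0.04] 0.06004908587542939 29.9995358241722
```

Call:
move_arm([
  [0,0,-0.1,0,0,0],
  [0,0,-0.1,0,0,0],
  [0,0,0,0,0,0],
])

```text
time: 24.3
tcp_pos: [0.4627, -0.2612, 0.1029]
orientation: [-0.0, 0.122, 0.993, 0.0]
ft_force: [-0.6, 0.2, -3.8]
gripper_width: 0.0598
grasp_force: 30.0
```

```bash
python3 st.py
```

```text
24.3 [ 0.4627 -0.2612  0.1029] yang 76.0 tilt [-0.0006  0.0002] F [-0.6  0.2 -3.8] T [0.05 0.08 0.01] 0.05981612887871886 29.999495912343264
```

Inside the lips with no contact yet. Continuing slowly.

Call:
move_arm([
  [0,0,-0.08,0,0,0],
  [0,0,-0.08,0,0,0],
  [0,0,0,0,0,0],
])

```text
time: 24.55
tcp_pos: [0.4618, -0.2608, 0.0959]
orientation: [-0.001, 0.122, 0.993, 0.0]
ft_force: [-3.4, 0.6, -3.4]
gripper_width: 0.0594
grasp_force: 30.0
```

Call:
move_arm([
  [0,0,-0.08,0,0,0],
  [0,0,-0.08,0,0,0],
  [0,0,0,0,0,0],
])

```text
time: 24.8
tcp_pos: [0.4619, -0.2608, 0.0892]
orientation: [-0.001, 0.122, 0.993, 0.0]
ft_force: [-3.0, 0.3, -5.4]
gripper_width: 0.0594
grasp_force: 30.0
```

```bash
python3 st.py
```

```text
24.8 [ 0.4619 -0.2608  0.0892] yang 76.01 tilt [-0.0025  0.0012] F [-3.   0.3 -5.4] T [0.08 0.7  0.09] 0.059439891428334626 29.99988889787346
```

Call:
move_arm([
  [-0.025,0.006,0,0,0,0],
  [0,0,-0.08,0,0,0],
  [0,0,-0.08,0,0,0],
  [0,0,-0.08,0,0,0],
  [0,0,0,0,0,0],
  [0,0,0,0,0,0],
])

```text
time: 25.3
tcp_pos: [0.4618, -0.2608, 0.0802]
orientation: [-0.0, 0.122, 0.993, 0.0]
ft_force: [-3.5, 1.3, -4.6]
gripper_width: 0.06
grasp_force: 30.0
```

```bash
python3 st.py
```

```text
25.3 [ 0.4618 -0.2608  0.0802] yang 76.0 tilt [-0.0007  0.0005] F [-3.5  1.3 -4.6] T [0.19 0.62 0.03] 0.06002547307800265 29.999991520307958
```

Call:
move_arm([
  [-0.02,0.005,-0.08,0,0,0],
  [0,0,-0.08,0,0,0],
  [0,0,-0.05,0,0,0],
  [0,0,0,0,0,0],
  [0,0,0,0,0,0],
])

```text
time: 25.72
tcp_pos: [0.4619, -0.26, 0.0726]
orientation: [0.0, 0.122, 0.993, 0.001]
ft_force: [-1.8, 4.4, -1.7]
gripper_width: 0.0599
grasp_force: 30.0
```

Call:
move_arm([
  [0,0,-0.04,0,0,0],
  [0,0,-0.04,0,0,0],
  [0,0,0,0,0,0],
  [0,0,0,0,0,0],
])

```text
time: 26.05
tcp_pos: [0.4618, -0.26, 0.0693]
orientation: [0.0, 0.122, 0.993, 0.001]
ft_force: [-1.7, 5.2, -2.4]
gripper_width: 0.0598
grasp_force: 30.0
```

```bash
python3 st.py
```

```text
26.05 [ 0.4618 -0.26    0.0693] yang 75.98 tilt [0.001  0.0014] F [-1.7  5.2 -2.4] T [0.84 0.29 0.18] 0.0598243654419969 30.00159521587193
```

Call:
move_arm([
  [0,0.03,-0.03,0,0,0],
  [0,0,-0.03,0,0,0],
  [0,0,0,0,0,0],
  [0,0,0,0,0,0],
])

```text
time: 26.38
tcp_pos: [0.462, -0.2598, 0.0677]
orientation: [0.001, 0.122, 0.993, -0.0]
ft_force: [-3.9, 3.9, 3.5]
gripper_width: 0.0598
grasp_force: 30.0
```

```bash
python3 st.py
```

```text
26.3833 [ 0.462  -0.2598  0.0677] yang 76.0 tilt [ 0.0013 -0.0003] F [-3.9  3.9  3.5] T [0.52 0.69 0.06] 0.05975432298516663 30.000420939177275
```

The module rests on the open levers, with its origin at about .0227. Releasing and rising.

Call:
move_arm([
  [0,0,0,0,0,0],
  [0,0,0,0,0,0],
  [0,0,0,0,0,0],
  [0,0,0,0,0,0],
  [0,0,0,0,0,0],
  [0,0,0,0,0,0],
  [0,0,0,0,0,0],
], claw=-1)

```text
time: 26.97
tcp_pos: [0.4614, -0.2598, 0.0668]
orientation: [0.0, 0.122, 0.993, -0.0]
ft_force: [-0.5, 0.1, 0.4]
gripper_width: 0.0884
grasp_force: 0.0
```

Call:
move_arm([
  [0,0,0.2,0,0,0],
  [0,0,0.6,0,0,0],
  [0,0,0.9,0,0,0],
  [0,0,0.9,0,0,0],
  [0,0,0.6,0,0,0],
  [0,0,0,0,0,0],
  [0,0,0,0,0,0],
])

```text
time: 27.55
tcp_pos: [0.4626, -0.2605, 0.1974]
orientation: [0.002, 0.122, 0.993, -0.001]
ft_force: [-0.4, -0.6, -0.1]
gripper_width: 0.0881
grasp_force: 0.0
```

```bash
python3 st.py; python3 - <<'E'
from w import *
look('wrist',[('module',.0235),('frame_paddle_left',.057),('frame_paddle_right',.057)],'pics/w10.png')
E
```

```text
27.55 [ 0.4626 -0.2605  0.1974] yang 76.0 tilt [ 0.0044 -0.0027] F [-0.4 -0.6 -0.1] T [ 0.05  0.06 -0.03] 0.08805713264688575 0.0
t 27.55 [ 0.4626 -0.2605  0.1974] eye [ 0.381 -0.24   0.326]
module [(0.92, [314.0, 223.0], [0.4644, -0.2635])]
frame_paddle_left [(0.61, [462.0, 234.0], [0.4881, -0.1617]), (0.4, [316.0, 215.0], [0.4499, -0.2575])]
frame_paddle_right [(0.86, [179.0, 235.0], [0.4408, -0.3547])]
```

The module is seated at about (.464,-.263), as expected. Next I'll turn the closed fingers by 90° and go outboard of the left paddle.

Call:
move_arm([
  [0.06,0.24,0,0,0,-0.0577],
  [0.06,0.24,0,0,0,-0.0577],
  [0.06,0.24,0,0,0,-0.0577],
  [0.06,0.24,0,0,0,-0.0577],
  [0.06,0.24,0,0,0,-0.0577],
  [0.06,0.24,0,0,0,-0.0577],
  [0.06,0.24,0,0,0,-0.0577],
  [0.06,0.24,0,0,0,-0.0577],
  [0.06,0.24,0,0,0,-0.0577],
  [0.06,0.24,0,0,0,-0.0577],
], claw=1)

```text
time: 28.58
tcp_pos: [0.4842, -0.1627, 0.1927]
orientation: [-0.002, 0.666, 0.746, -0.001]
ft_force: [-0.5, 0.3, -0.3]
gripper_width: 0.0236
grasp_force: 0.0
```

Call:
move_arm([
  [0.06,0.24,0,0,0,-0.0577],
  [0.06,0.24,0,0,0,-0.0577],
  [0.03,0.2,-0.4,0,0,-0.0577],
  [0,0,-0.9,0,0,0],
  [0,0,-0.9,0,0,0],
  [0,0,-0.7,0,0,0],
  [0,0,-0.35,0,0,0],
  [0,0,0,0,0,0],
  [0,0,0,0,0,0],
])

```text
time: 29.33
tcp_pos: [0.4894, -0.1359, 0.0627]
orientation: [-0.002, 0.788, 0.616, -0.001]
ft_force: [0.3, -0.2, 1.0]
gripper_width: 0.0006
grasp_force: 0.0
```

```bash
cat >> st.py <<'E'
d=s['tcp_pos']-[.4618,-.2605,0]; print('frame y',d@[.242,.970,0],'x',d@[.970,-.242,0])
E
python3 st.py
```

```text
29.3333 [ 0.4894 -0.1359  0.0627] yang -14.01 tilt [-0.0048  0.0016] F [ 0.3 -0.2  1. ] T [-0.06  0.06  0.05] 0.0005898594657958432 0.0
frame y 0.12758940035643915 x -0.0033861410140148575
```

Call:
move_arm([
  [-0.03,-0.121,0,0,0,0],
  [-0.03,-0.121,0,0,0,0],
  [-0.03,-0.121,0.06,0,0,0],
  [-0.03,-0.121,0.08,0,0,0],
  [-0.03,-0.121,0.08,0,0,0],
  [-0.01,-0.05,0.04,0,0,0],
  [0,0,0,0,0,0],
])

```text
time: 29.92
tcp_pos: [0.4873, -0.162, 0.0786]
orientation: [0.001, 0.789, 0.615, 0.003]
ft_force: [1.0, 9.2, 7.8]
gripper_width: 0.0004
grasp_force: 5.2
```

```bash
python3 st.py
```

```text
29.9167 [ 0.4873 -0.162   0.0786] yang -14.14 tilt [0.0056 0.002 ] F [1.  9.2 7.8] T [ 1.35 -0.04 -0.11] 0.0004075799065095996 5.231095832423307
frame y 0.10167037187924144 x 0.0008973928027432854
```

Call:
move_arm([
  [0.06,0.24,0,0,0,0],
  [0,0,0.9,0,0,0],
  [0,0,0.9,0,0,0],
  [-0.2,-0.8,0.3,0,0,0],
  [-0.24,-0.96,0,0,0,0],
  [-0.24,-0.96,0,0,0,0],
  [-0.24,-0.96,0,0,0,0],
  [-0.24,-0.96,0,0,0,0],
  [-0.24,-0.96,0,0,0,0],
  [-0.06,-0.2,-0.3,0,0,0],
])

```text
time: 30.75
tcp_pos: [0.4293, -0.3924, 0.1513]
orientation: [0.005, 0.789, 0.614, -0.001]
ft_force: [0.4, 0.3, 0.2]
gripper_width: 0.0006
grasp_force: 0.0
```

Call:
move_arm([
  [0,0,0,0,0,0],
  [0,0,-0.7,0,0,0],
  [0,0,-0.7,0,0,0],
  [0,0,-0.5,0,0,0],
  [0,0,-0.2,0,0,0],
  [0,0,0,0,0,0],
  [0,0,0,0,0,0],
])

```text
time: 31.33
tcp_pos: [0.4293, -0.3844, 0.0636]
orientation: [-0.0, 0.788, 0.616, 0.0]
ft_force: [-0.2, -0.3, 1.1]
gripper_width: 0.0007
grasp_force: 0.0
```

```bash
python3 st.py
```

```text
31.3333 [ 0.4293 -0.3844  0.0636] yang -13.96 tilt [-0.0001  0.0002] F [-0.2 -0.3  1.1] T [-0.02  0.05 -0.07] 0.0006851451155810962 0.0
frame y -0.12800909993245868 x -0.001580508393782605
```

Call:
move_arm([
  [0.03,0.121,0,0,0,0],
  [0.03,0.121,0,0,0,0],
  [0.03,0.121,0.06,0,0,0],
  [0.03,0.121,0.08,0,0,0],
  [0.03,0.121,0.08,0,0,0],
  [0.03,0.121,0.06,0,0,0],
  [0.03,0.121,0.05,0,0,0],
  [0,0,0,0,0,0],
])

```text
time: 32.0
tcp_pos: [0.4388, -0.3541, 0.0801]
orientation: [0.004, 0.788, 0.616, -0.001]
ft_force: [-3.2, -6.0, 3.7]
gripper_width: 0.0003
grasp_force: 3.7
```

```bash
python3 st.py
```

```text
32.0 [ 0.4388 -0.3541  0.0801] yang -13.94 tilt [ 0.0038 -0.0074] F [-3.2 -6.   3.7] T [-1.06  0.48 -0.1 ] 0.00026000295634331114 3.6509199952706695
frame y -0.09631699642840778 x 0.0003541828975038158
```

Call:
move_arm([
  [0.03,0.121,0.05,0,0,0],
  [0.03,0.121,0.04,0,0,0],
  [0.02,0.08,0,0,0,0],
  [0,0,0,0,0,0],
  [0,0,0,0,0,0],
])

```text
time: 32.42
tcp_pos: [0.4422, -0.343, 0.0843]
orientation: [0.005, 0.788, 0.616, -0.001]
ft_force: [-5.7, -11.3, 8.0]
gripper_width: 0.0003
grasp_force: 7.1
```

```bash
python3 st.py
```

```text
32.4167 [ 0.4422 -0.343   0.0843] yang -13.92 tilt [ 0.0046 -0.0102] F [ -5.7 -11.3   8. ] T [-1.62  0.88 -0.12] 0.0002905393756557419 7.076934347860515
frame y -0.08474561023867486 x 0.0009510626366592174
```

Call:
move_arm([
  [0.02,0.09,0,0,0,0],
  [0,0,0,0,0,0],
  [0,0,0,0,0,0],
])

```text
time: 32.67
tcp_pos: [0.4425, -0.3421, 0.0846]
orientation: [0.007, 0.787, 0.617, -0.003]
ft_force: [-9.1, -20.0, 5.8]
gripper_width: 0.0004
grasp_force: 12.2
```

```bash
python3 st.py
```

```text
32.6667 [ 0.4425 -0.3421  0.0846] yang -13.87 tilt [ 0.0043 -0.0151] F [ -9.1 -20.    5.8] T [-3.17  1.43 -0.15] 0.00040090325666401695 12.241316253785044
frame y -0.08387443155931143 x 0.0010193658935893184
```

Call:
move_arm([
  [-0.06,-0.24,0,0,0,0],
  [0,0,0.9,0,0,0],
  [0,0,0.9,0,0,0],
  [0.205,0.835,0.2,0,0,0],
  [0.205,0.835,0,0,0,0],
  [0.205,0.835,0,0,0,0],
  [0.205,0.835,0,0,0,0],
  [0.205,0.835,0,0,0,0],
  [0.205,0.835,0,0,0,0],
  [0,0,0,0,0,0],
])

```text
time: 33.5
tcp_pos: [0.4888, -0.1386, 0.1607]
orientation: [-0.001, 0.787, 0.617, 0.001]
ft_force: [-0.3, 0.0, 0.1]
gripper_width: 0.0005
grasp_force: 0.0
```

Call:
move_arm([
  [0,0,0,0,0,0],
  [0,0,-0.7,0,0,0],
  [0,0,-0.8,0,0,0],
  [0,0,-0.4,0,0,0],
  [0,0,-0.2,0,0,0],
  [0,0,0,0,0,0],
  [0,0,0,0,0,0],
])

```text
time: 34.08
tcp_pos: [0.4882, -0.1447, 0.0763]
orientation: [0.0, 0.788, 0.615, 0.0]
ft_force: [1.2, -0.8, 0.9]
gripper_width: 0.0007
grasp_force: 0.0
```

```bash
python3 st.py
```

```text
34.0833 [ 0.4882 -0.1447  0.0763] yang -14.07 tilt [ 0.0001 -0.0001] F [ 1.2 -0.8  0.9] T [-0.05  0.06 -0.02] 0.0006682660702780576 0.0
frame y 0.11871209703917217 x -0.0024087496596518
```

Call:
move_arm([
  [-0.03,-0.121,0,0,0,0],
  [-0.03,-0.121,0,0,0,0],
  [-0.03,-0.121,0,0,0,0],
  [-0.03,-0.121,0.04,0,0,0],
  [-0.03,-0.121,0.06,0,0,0],
  [-0.03,-0.121,0.06,0,0,0],
  [-0.03,-0.121,0.04,0,0,0],
  [0,0,0,0,0,0],
  [0,0,0,0,0,0],
])

```text
time: 34.83
tcp_pos: [0.4816, -0.1749, 0.0851]
orientation: [-0.001, 0.789, 0.615, 0.004]
ft_force: [6.8, 16.2, 2.4]
gripper_width: 0.0005
grasp_force: 9.0
```

```bash
python3 st.py
```

```text
34.8333 [ 0.4816 -0.1749  0.0851] yang -14.16 tilt [0.0044 0.006 ] F [ 6.8 16.2  2.4] T [ 2.38 -0.89  0.2 ] 0.0005320964946563134 8.983849806245416
frame y 0.08778510441737193 x -0.0014750142146530698
```

Call:
move_arm([
  [-0.02,-0.09,0,0,0,0],
  [0,0,0,0,0,0],
  [0,0,0,0,0,0],
])

```text
time: 35.08
tcp_pos: [0.4814, -0.1758, 0.0852]
orientation: [-0.003, 0.789, 0.614, 0.005]
ft_force: [8.8, 27.8, 5.0]
gripper_width: 0.0001
grasp_force: 15.1
```

```bash
python3 st.py
```

```text
35.0833 [ 0.4814 -0.1758  0.0852] yang -14.21 tilt [0.005  0.0105] F [ 8.8 27.8  5. ] T [ 4.06 -1.33  0.29] 8.127889677048459e-05 15.110939788282849
frame y 0.08688311430548168 x -0.0014679113575934606
```

Both levers are at their stops. I'll back off, look, and re-check the right one with a second press.

Call:
move_arm([
  [0.06,0.24,0,0,0,0],
  [0,0,0.9,0,0,0],
  [0,0,0.9,0,0,0],
  [-0.2,-0.8,0.3,0,0,0],
  [-0.21,-0.84,0,0,0,0],
  [-0.21,-0.84,0,0,0,0],
  [-0.21,-0.84,0,0,0,0],
  [-0.21,-0.84,0,0,0,0],
  [-0.16,-0.64,0,0,0,0],
  [0,0,0,0,0,0],
])

```text
time: 35.92
tcp_pos: [0.4321, -0.3689, 0.169]
orientation: [0.002, 0.789, 0.614, -0.001]
ft_force: [0.5, 0.5, 0.9]
gripper_width: 0.0008
grasp_force: 0.0
```

Call:
move_arm([
  [0,0,0,0,0,0],
  [0,0,-0.7,0,0,0],
  [0,0,-0.7,0,0,0],
  [0,0,-0.5,0,0,0],
  [0,0,0,0,0,0],
  [0,0,0,0,0,0],
])

```text
time: 36.42
tcp_pos: [0.4326, -0.362, 0.091]
orientation: [-0.002, 0.788, 0.616, -0.0]
ft_force: [-0.4, -1.3, -0.2]
gripper_width: 0.0005
grasp_force: 0.0
```

```bash
python3 st.py; python3 - <<'E'
from w import *
c=look('wrist',[('module',.0155),('frame_paddle_left',.077),('frame_paddle_right',.077)])
E
```

```text
36.4167 [ 0.4326 -0.362   0.091 ] yang -13.95 tilt [-0.0024  0.0025] F [-0.4 -1.3 -0.2] T [-0.08  0.03  0.01] 0.0004573337689041197 0.0
frame y -0.10555695306116075 x -0.003758995159249233
t 36.4167 [ 0.4326 -0.362   0.091 ] eye [ 0.454 -0.281  0.22 ]
module [(0.58, [324.0, 62.0], [0.4621, -0.2609])]
frame_paddle_left []
frame_paddle_right [(0.86, [332.0, 246.0], [0.4477, -0.3295])]
```

Call:
move_arm([
  [0.03,0.121,0,0,0,0],
  [0.03,0.121,0,0,0,0],
  [0.03,0.121,0,0,0,0],
  [0.03,0.121,0,0,0,0],
  [0.03,0.121,0,0,0,0],
  [0,0,0,0,0,0],
  [0,0,0,0,0,0],
])

```text
time: 37.2
tcp_pos: [0.4389, -0.3421, 0.0925]
orientation: [0.002, 0.788, 0.616, -0.002]
ft_force: [-4.4, -10.4, -1.5]
gripper_width: 0.0004
grasp_force: 5.2
```

```bash
python3 st.py
```

```text
37.2 [ 0.4389 -0.3421  0.0925] yang -13.91 tilt [-0.0004 -0.0059] F [ -4.4 -10.4  -1.5] T [-1.67  0.68 -0.14] 0.00035172798640095514 5.246276557445526
frame y -0.08464870001814051 x -0.0024747784307721336
```

Call:
move_arm([
  [0.03,0.121,0,0,0,0],
  [0,0,0,0,0,0],
  [0,0,0,0,0,0],
])

```text
time: 37.45
tcp_pos: [0.4394, -0.341, 0.093]
orientation: [0.005, 0.787, 0.617, -0.004]
ft_force: [-8.9, -21.7, -3.9]
gripper_width: 0.0004
grasp_force: 11.7
```

Call:
move_arm([
  [-0.08,-0.32,0,0,0,0],
  [-0.03,-0.12,0.4,0,0,0],
  [0,0,0.9,0,0,0],
  [0,-0.3,0.9,0,0,0],
  [0,-0.3,0.9,0,0,0],
  [0,0,0.6,0,0,0],
  [0,0,0,0,0,0],
  [0,0,0,0,0,0],
])

```text
time: 38.12
tcp_pos: [0.437, -0.3769, 0.242]
orientation: [0.002, 0.788, 0.616, 0.0]
ft_force: [0.6, 1.0, -0.5]
gripper_width: 0.0004
grasp_force: 0.0
```

```bash
python3 st.py; python3 - <<'E'
from w import *
for k in range(2): c=look('wrist',[('module',.0155),('frame_paddle_left',.077),('frame_paddle_right',.077)],'pics/w11.png')
look('top',[('timer',0),('amber_bottle',0),('petri_dish',0),('screwdriver',0),('forceps',0)])
E
```

```text
38.1167 [ 0.437  -0.3769  0.242 ] yang -14.01 tilt [ 0.0031 -0.0025] F [ 0.6  1.  -0.5] T [-0.1   0.09  0.01] 0.0004262586081945277 0.0
frame y -0.11887633881323732 x 0.004121232273560638
t 38.1167 [ 0.437  -0.3769  0.242 ] eye [ 0.458 -0.295  0.371]
module [(0.69, [310.0, 64.0], [0.4624, -0.2607])]
frame_paddle_left []
frame_paddle_right [(0.89, [312.0, 159.0], [0.4479, -0.329])]
t 38.3167 [ 0.4351 -0.375   0.2375] eye [ 0.457 -0.294  0.366]
module [(0.72, [314.0, 67.0], [0.4616, -0.2614])]
frame_paddle_left []
frame_paddle_right [(0.74, [316.0, 161.0], [0.4474, -0.3281])]
t 38.5167 [ 0.4356 -0.3757  0.2385] eye [0.33  0.019 1.158]
timer [(0.94, [234.0, 301.0], [0.3827, 0.21])]
amber_bottle [(0.68, [166.0, 172.0], [0.6989, 0.3823]), (0.54, [235.0, 301.0], [0.3809, 0.2086])]
petri_dish [(0.73, [239.0, 168.0], [0.708, 0.2055]), (0.57, [268.0, 297.0], [0.3896, 0.131])]
screwdriver [(0.73, [268.0, 298.0], [0.3885, 0.132]), (0.43, [431.0, 263.0], [0.4658, -0.2595])]
forceps [(0.57, [300.0, 192.0], [0.6463, 0.0545]), (0.42, [181.0, 250.0], [0.5046, 0.3379])]
```

Call:
move_arm([
  [0.1,0.7,0,0,0,0],
  [0.1,0.9,0,0,0,0],
  [0.1,0.9,0,0,0,0],
  [0.1,0.5,0,0,0,0],
  [0,0,0,0,0,0],
  [0,0,0,0,0,0],
  [0,0,0,0,0,0],
])

```text
time: 39.4
tcp_pos: [0.4522, -0.257, 0.2402]
orientation: [0.001, 0.788, 0.616, -0.0]
ft_force: [-0.5, 0.0, 0.6]
gripper_width: 0.0004
grasp_force: 0.0
```

```bash
python3 - <<'E'
from w import *
for k in range(2): c=look('wrist',[('module',.0155),('frame_paddle_left',.077),('frame_paddle_right',.077)],'pics/w12.png')
E
```

```text
t 39.4 [ 0.4522 -0.257   0.2402] eye [ 0.473 -0.175  0.369]
module [(0.78, [325.0, 211.0], [0.4603, -0.2634])]
frame_paddle_left [(0.81, [330.0, 123.0], [0.4805, -0.188])]
frame_paddle_right []
t 39.6 [ 0.4519 -0.2574  0.2399] eye [ 0.473 -0.176  0.369]
module [(0.88, [324.0, 207.0], [0.4598, -0.2602])]
frame_paddle_left [(0.62, [332.0, 126.0], [0.4813, -0.1903])]
frame_paddle_right [(0.6, [330.0, 304.0], [0.448, -0.3244])]
```

```bash
python3 -c "
from bench import ctrl; print(ctrl.job_done())"
```

```text
the job is handed in; nothing more can be done
None
```

The module is out of the test dock, was stood upright on the bench, and now sits in the frame's middle bay with both levers pressed to their inward stops; the job was handed in after about 40 s, with no result returned and the other items reading where they were.

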